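# Clamp a sensor barrel in the V-fixture

## Robot

A 7-joint arm with a two-finger parallel gripper is mounted at the origin on the work surface; the furniture and walls round the work are solid. World frame = base frame: x ahead of the robot, y to its left, z up, the work surface at z = 0. Lengths are in m, angles in degrees, forces in N, time in s.
With the tool pointing down it reaches from about 0.425 to 0.875 m from the base axis. Payload 4.7 kg.
Tool frame: the origin (TCP) lies at the centre of the arm's flange, where the gripper is bolted on; the fingertips stand 182 mm ahead of it and the grasp point (between the pads) lies 164 mm ahead of it; z points along the fingers, y is the line along which they close (so a half turn about z gives the same grasp; the last joint's range is limited). The gripper opens to 87 mm and grips with 3 to 60 N. Pads are 19 mm wide; open, the fingers measure 117 mm over their backs; the gripper's body (75 mm by 190 mm) begins 51 mm behind the grasp point.
Start: joints at [41.316, 18.392, -4.016, 83.108, 1.295, 78.541, -3.26], TCP at [0.494, -0.422, 0.405] pointing down, gripper open.
Joint ranges: [-163.93, 163.93], [-17.29, 119.83], [-79.2, 71.16], [3.27, 140.29], [-89.18, 269.18], [5.43, 117.66], [-154.24, 154.24]. Speed limits (degrees/s): [147.25, 147.25, 180, 180, 180, 180, 180].

## Interface

Orientations are given as [roll, pitch, yaw] about the fixed x, y, z axes, in that order (R = Rz(yaw) Ry(pitch) Rx(roll)).
In Python, from cell import env gives the robot as it stands. The module is installed in compiled form; this text tells all that it offers.
- The arm moves only by the tool step_arm, never from a script. Its argument "steps" is one flat list of numbers, 5 for each row, row after row: the opening, from 0 (shut) to 1 (fully open), then the shift along the tool's x, y, z in mm, then the turn about the tool's z in degrees. In form: [grip, dx, dy, dz, roll, grip, dx, dy, dz, roll, ...]. A call has 1 to 12 rows; each row shifts and turns the commanded pose from where the row before left it, along the tool's axes as they then stand; what a row does not reach is not made up. A row lasts 1/8 s, in which the tool goes at most 62.5 mm and 10.7 degrees, less where a joint would pass 70% of its speed; a pose out of reach is approached as far as the arm can. A call with a gripper value outside its range is refused whole. The fingers move at their own pace and stop on an object; "grip_force" is the grip in N (left out, the last holds). Time passes only in rows, so rows that do not move let the fingers close. It gives the time, the measured TCP pose, the force, the opening and the grip force at its end, in the units of the state.
- env.get_obs(): the state, without advancing time (a new reading comes with each control period).
- env.read_camera(name): name is "scene" or "top" or "wrist"; returns a dict with "image" (420x560x3 uint8, red, green, blue), "camera_matrix" (3x3 intrinsics, pixels), "distortion" ([k1, k2, p1, p2, k3] as OpenCV has them; the pictures are not rectified), "R" (3x3) and "t" (3): a world point X has camera coordinates R X + t. Camera axes: x right, y down, z forward; pixel columns grow to the right and rows downward; lengths in m; the calibration is good to about 2 mm. A picture is of the moment at which its call begins. There is no depth.
- env.sign_off(): hands the job in; it is judged then, once.
The state is a dict: "time_s": time; "qpos": joint angles; "joint_velocities": joint speeds; "effort": joint torques, N m; "tool_pos": TCP position; "tool_rot": TCP orientation; "force": force on the tool from outside, world axes, zero at the start; "wrist_torque": the same for the moment, N m; "grip_width": finger opening in m; "grasp_force": force on a finger pad.
Only numpy, scipy, OpenCV 4.12 (cv2) and the standard library are available. Lean on these libraries where they do the work, as an engineer would, in place of code of your own. Each camera call takes 0.05 s, during which the arm holds its last target. There are 200 camera calls.

## Task

Take the steel sensor barrel from its black rest and lay it in the two V-saddles of the check fixture, then slide it gently along the Vs until its end sits flush against the end stop and the brass seat pin is fully pushed in. Then swing the clamp strap over and press it down until its sprung pad holds the barrel with the spring about half compressed (not bottomed), and let go. Do not jam or hammer the barrel into the fixture, and leave the stamp, the brass weight and the glue bottle where they are.

Things in the scene. Friction and masses are not known exactly. Their poses are not given: they have to be found in the camera images.
- barrel: Steel cylinder, 26 mm diameter, 120 mm long, about 0.15 kg, both ends alike, with dark rings near the ends. Origin at its centre; its x axis is its long axis. It starts lying on the rest, its axis 31 mm above the table and along the rest's x axis.
- rest: Black plastic rest fixed to the table, 110 x 50 mm, with two cradle blocks (12 mm long in x, 36 mm wide, 24 mm high at their lips) centred 45 mm either side of the middle along x; between them only a 5 mm thick plate. Origin: centre of the underside.
- fixture: Aluminium check fixture, fixed. Origin on the table under the V line, which runs along its x at y = 0; z up. Base plate 10 mm thick, x = -62 to 98 mm, y = -35 to 35 mm. Two V-saddles, each 14 mm long, centred at x = -34 and 42 mm, 49 mm wide, 42 mm high. The end stop stands at the +x end. Strap's hinge cheeks: x = 26 to 58, y = -54 to -36 mm, up to z = 84 mm.
- v_mid (a point): Point on the axis of a seated barrel: fixture x = 0, y = 0, z = 42.4 mm. The Vs are 90 degrees, 37 mm wide at the mouth. A barrel lying in them slides with 1 to 2 N. When home, its front (-x) end projects 4 to 21 mm past the front saddle (which begins at x = -41 mm), so it can be pushed on that end.
- seat_pin (a joint): Brass pin (6 mm) in the face of the end stop, a steel block 32 mm wide, 60 high. 0 = out, 4 mm proud; 0.004 m = flush, the barrel's end touching the stop. Soft (under 0.4 N): it does not push the lying barrel back. The stop's face looks to -x and is locked somewhere from fixture x = 58 to 75 mm, as last set: not measured, to be seen or felt. Push it with under 20 N.
- strap: Dark steel clamp strap, 16 mm wide, 6 thick. Origin on the hinge axis (along fixture x) at fixture x = 42, y = -45, z = 75 mm; the strap runs along its own +y. Level over the barrel its axes equal the fixture's; it starts turned 1.9 to 2.2 rad about +x (up, leaning to -y). Limits: 2.3 open, 0.35 rad below level. Stiff hinge: about 4.5 N at the handle moves it, it stays where left.
- pad_axis (a point): Point on the strap's middle line, 45 mm from the hinge. Below it hangs a 16 mm rubber pad on a spring: 1 N per mm, 10 mm travel, then solid. Its free face lies 15 to 25 mm below, as its screw was last set (not measured): it touches the seated barrel at 0.11 rad above to 0.11 below level. From touch on, the handle force rises 0.45 N per N of clamping; aim at 5 N (2.5 to 8.5).
- strap_handle (a point): Centre of the strap's black handle, 100 mm from the hinge axis: a cylinder 18 mm across and 18 mm long, axis along fixture x. Pinch its two flat ends from above and lead it round the hinge; it turns between the fingers. Closed, it stands beyond the base plate's +y side (fixture y = 55 mm), about 40 to 75 mm high.
- check_stamp: Hand stamp with wooden grip, 24 x 34 x 67 mm, a bystander; origin at the underside's centre.
- test_weight: Brass weight, 29 mm diameter, 51 mm high, a bystander; origin at the underside's centre.
- glue_bottle: Small glue bottle with a pointed cap, 26 mm diameter, 80 mm high, a bystander; origin at the underside's centre.
Things that resemble listed ones, but are neither listed nor needed, are in the scene too. What is meant by the barrel is not orange, and is the larger of those in its own colour.

How it is judged (in metres and radians):
On the way, in this order (a step that is already met when the one before it is completed fails the run):
1. the barrel lies centred in both Vs with its end home against the stop, the strap not yet on it (value of joint seat_pin above 0.003 m and angle between the x axis of barrel and the x axis of fixture, either way round below 0.035 rad and y of barrel in the frame of fixture between -0.002 and 0.002 m and z of barrel in the frame of fixture below 0.0444 m and contact force between strap and barrel below 0.1 N), for 0.2 s.
2. the strap's pad clamps the barrel with 2.5 to 8.5 N (contact force between strap and barrel between 2.5 and 8.5 N), for 0.2 s.
At the end, for the whole second after the job is handed in: The barrel lies at rest in both Vs (axis within 2 mm of the V line sideways and in height, within 0.035 rad of its direction), its end within 1 mm of the stop face (seat pin in by more than 3 of its 4 mm), and the closed strap's pad presses on it with 2.5 to 8.5 N (all of step 2 and value of joint seat_pin above 0.003 m and angle between the x axis of barrel and the x axis of fixture, either way round below 0.035 rad and y of barrel in the frame of fixture between -0.002 and 0.002 m and z of barrel in the frame of fixture below 0.0444 m and linear speed of barrel below 0.01 m/s); the robot touches nothing.
It fails at once if the barrel is pressed against the fixture (saddles, stop and strap together) with more than 32 N (contact force between barrel and fixture above 32 N).
It fails at once if the strap's pad bottoms: it presses on the barrel with more than 11 N (contact force between strap and barrel above 11 N).
It fails at once if a bystander (stamp, brass weight, glue bottle) is moved by more than 15 mm (distance of any of check_stamp, test_weight, glue_bottle from where it was at the start of the episode above 0.015 m).
It also fails if it takes over 72 s, if anything falls off the work surface, if the arm or the gripper's body presses on something with over 40 N, if the wrist force passes 120 N, or if a joint passes its speed limit or range.

## Working session

There is one attempt and no reset: what is moved stays moved. The work goes in short steps, Python scripts to look and compute and a tool call to move; the robot and the scene stay as the last step left them, time stands still between calls to the robot, and variables do not carry over. Pictures are saved under pics/ and viewed, at most 13 in all, crops included, and the job is handed in when it is done.

Besides the shell and the picture viewer there is one more tool, called after "Request:" by a JSON object that holds its "api" and its "payload", one argument or row to a line. step_arm: Moves the arm, as the interface text tells. Its arguments: {"type":"object","properties":{"steps":{"type":"array","items":{"type":"number"}},"grip_force":{"type":"number"}},"required":["steps"]}

```bash
mkdir -p pics; ls; cat > h.py <<'E'
import numpy as np, cv2
from cell import env
def cam(n,save=None):
    c=env.read_camera(n)
    if save: cv2.imwrite('pics/'+save,cv2.cvtColor(c['image'],cv2.COLOR_RGB2BGR))
    return c
def ray(c,px):
    K=np.array(c['camera_matrix'],float);d=np.array(c['distortion'],float)
    u=cv2.undistortPoints(np.array(px,float).reshape(-1,1,2),K,d).reshape(-1,2)
    R=np.array(c['R']);t=np.array(c['t']).ravel()
    D=np.c_[u,np.ones(len(u))]@R
    return -R.T@t,D
def onz(c,px,z):
    o,D=ray(c,px)
    return o+D*((z-o[2])/D[:,2])[:,None]
def proj(c,X):
    return cv2.projectPoints(np.array(X,float).reshape(-1,1,3),cv2.Rodrigues(np.array(c['R'],float))[0],np.array(c['t'],float),np.array(c['camera_matrix'],float),np.array(c['distortion'],float))[0].reshape(-1,2)
E
python3 - <<'E'
from h import *
a=cam('scene','s0.png')
b=cam('top','t0.png');w=cam('wrist','w0.png')
for c in(a,b,w): print(-np.array(c['R']).T@np.array(c['t']).ravel(),np.array(c['R'])[2])
print(env.get_obs())
E
```

```text
pics
[0.07425958 0.55230661 0.52070315] [ 0.44965439 -0.76020499 -0.46893422]
[ 0.29617695 -0.16379178  0.95310651] [ 0.20721703  0.01741217 -0.97814003]
[ 0.54785539 -0.35769319  0.38348377] [-0.19914854 -0.23070022 -0.95242704]
{'time_s': 0.15, 'qpos': array([41.31515108, 18.42921617, -4.01400678, 83.15733154,  1.29786197,
       78.54048983, -3.25966093]), 'joint_velocities': array([-0.10312486, -0.10494082, -0.0240447 , -0.26028885,  0.00797785,
        0.02848937,  0.07083301]), 'effort': array([ 7.57885246e-04, -4.91795540e+01, -4.04032767e-01, -3.12878394e+01,
       -6.38964912e-02,  4.04327328e-02,  8.19335810e-05]), 'tool_pos': array([ 0.49406612, -0.42215375,  0.40392664]), 'tool_rot': array([-1.79918329e+02,  8.24699689e-03,  4.94936776e+01]), 'force': array([ 0.27105821, -0.65436339, -0.09357798]), 'wrist_torque': array([ 0.02284987, -0.02630963,  0.00076229]), 'grasp_force': 0.0, 'grip_width': 0.08720034690493367}
```

View pics/t0.png

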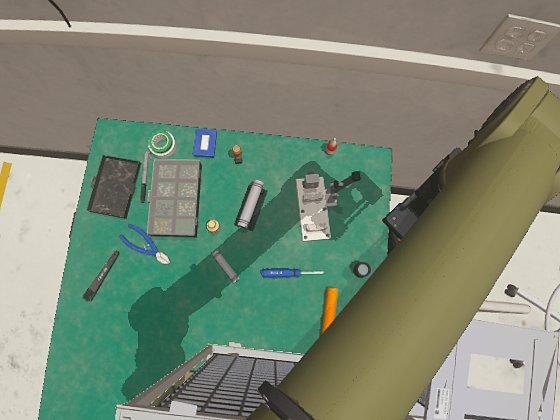

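View pics/s0.png

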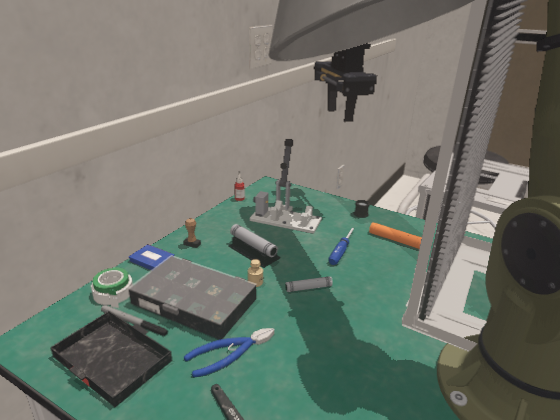

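The top view shows the barrel on its rest at about (250,204) px and the fixture at about (313,207), with the stop block at its upper end and the strap open to the right. The scene view shows the barrel at (254,240) and the strap standing up at (287,170). Next I'll zoom in on both views.

```bash
python3 - <<'E'
import cv2,numpy as np
t=cv2.imread('pics/t0.png')[135:255,220:400]; s=cv2.imread('pics/s0.png')[130:270,210:390]
a=cv2.resize(t,(780,520),interpolation=cv2.INTER_CUBIC);cv2.imwrite('pics/tc.png',a)
b=cv2.resize(s,(771,600),interpolation=cv2.INTER_CUBIC);cv2.imwrite('pics/sc.png',b)
E
```

```text
(no output)
```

View pics/tc.png

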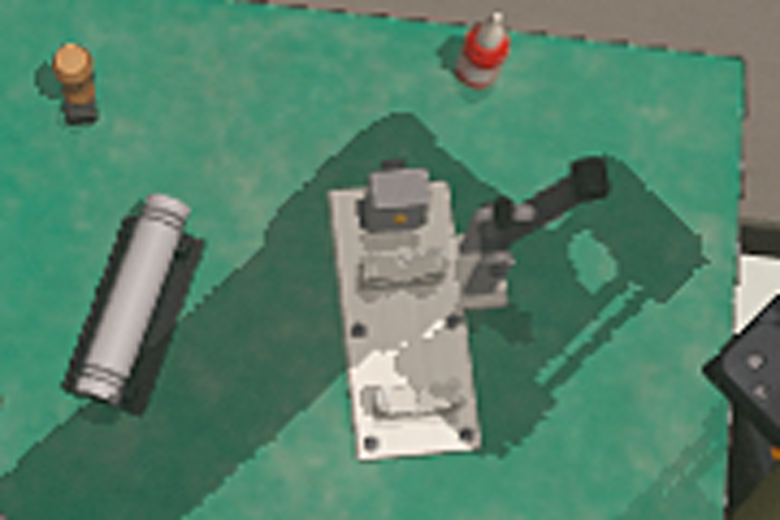

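```bash
python3 - <<'E'
from h import *
c=cam('top')
f=lambda P:[(220+x/4.3333,135+y/4.3333) for x,y in P]
P=onz(c,f([(330,190),(443,183),(480,450),(358,460)]),0.010)
print(P.round(4)); print([np.linalg.norm(P[i]-P[(i+1)%4]).round(4) for i in range(4)])
B=onz(c,f([(168,202),(98,394)]),0.031);print(B.round(4),np.linalg.norm(B[0]-B[1]),B.mean(0))
# colour-based barrel mask (bright grey, low saturation)
im=c['image'];hsv=cv2.cvtColor(im,cv2.COLOR_RGB2HSV)
m=((hsv[...,1]<40)&(hsv[...,2]>110)).astype(np.uint8);m[:, :232]=0;m[:,270:]=0;m[:172]=0;m[235:]=0
m=cv2.morphologyEx(m,cv2.MORPH_CLOSE,np.ones((3,3)))
k=max(cv2.findContours(m,0,2)[0],key=cv2.contourArea)
r=cv2.minAreaRect(k);print(r)
bx=cv2.boxPoints(r);X=onz(c,bx,0.035);print(X.round(4),X.mean(0))
# bystander bases
print(onz(c,f([(80,110),(480,80)]),0))
E
```

```text
[[ 0.5987 -0.1911  0.01  ]
 [ 0.6107 -0.2565  0.01  ]
 [ 0.4557 -0.2911  0.01  ]
 [ 0.4422 -0.2228  0.01  ]]
[np.float64(0.0665), np.float64(0.1588), np.float64(0.0695), np.float64(0.1597)]
[[ 0.5743 -0.0995  0.031 ]
 [ 0.4595 -0.0743  0.031 ]] 0.11759060394818781 [ 0.51690159 -0.086887    0.031     ]
((250.38414001464844, 202.9573211669922), (10.173615455627441, 48.54690933227539), 20.2248592376709)
[[ 0.462  -0.0612  0.035 ]
 [ 0.5799 -0.0871  0.035 ]
 [ 0.5736 -0.1116  0.035 ]
 [ 0.4561 -0.085   0.035 ]] [ 0.5179223  -0.08621843  0.035     ]
[[ 0.63466526 -0.03817387  0.        ]
 [ 0.68130186 -0.27427089  0.        ]]
```

Request:
{"api": "step_arm", "payload": {
  "steps": [0.8,38.6,-28.6,0,0,0.8,38.6,-28.6,0,0,0.8,38.6,-28.6,0,0,0.8,38.6,-28.6,0,0,0.8,38.6,-28.6,0,0,0.8,38.6,-28.6,0,0,0.8,38.6,-28.6,0,0,0.8,0,0,16,10.5,0.8,0,0,16,10.5,0.8,0,0,16,10.5,0.8,0,0,16,10.5,0.8,0,0,16,10.5],
  "grip_force": 20
}}

```text
time_s: 1.7
tool_pos: [0.5174, -0.0867, 0.3241]
tool_rot: [180.0, 0.0, -3.4]
force: [0.1, -0.5, 0.6]
grip_width: 0.0695
grasp_force: 0.0
```

Request:
{"api": "step_arm", "payload": {
  "steps": [0.8,0,0,10,9.4,0.8,0,0,0,0,0.8,0,0,0,0]
}}

```text
time_s: 2.08
tool_pos: [0.5176, -0.0867, 0.3152]
tool_rot: [180.0, -0.0, -12.2]
force: [-0.5, -0.0, -1.2]
grip_width: 0.0698
grasp_force: 0.0
```

```bash
python3 - <<'E'
from h import *
c=cam('wrist','w1.png'); t=cam('top','t1.png')
o=env.get_obs();print(o['time_s'],o['tool_pos'],o['tool_rot'])
a=cv2.imread('pics/w1.png');b=cv2.imread('pics/t1.png')[150:270,280:370]
cv2.imwrite('pics/m1.png',np.hstack([cv2.resize(a,(460,345)),cv2.resize(b,(259,345),interpolation=cv2.INTER_CUBIC)]))
E
```

```text
2.175 [ 0.51772605 -0.08673254  0.31541358] [ 1.79998350e+02 -6.64989349e-02 -1.23067865e+01]
```

View pics/m1.png

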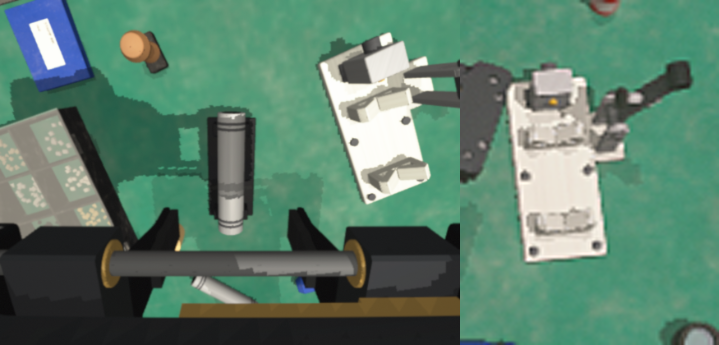

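The wrist view shows the barrel upright at about (231,172) in the left panel, and the fixture with plate corners at (319,65), (371,203) and (430,180). I'll measure both from here.

```bash
python3 - <<'E'
from h import *
c=cam('wrist');im=c['image'];hsv=cv2.cvtColor(im,cv2.COLOR_RGB2HSV)
s=560/460
m=((hsv[...,1]<45)&(hsv[...,2]>95)).astype(np.uint8)
b=m.copy();b[:,:int(205*s)]=0;b[:,int(258*s):]=0;b[:int(105*s)]=0;b[int(240*s):]=0
b=cv2.morphologyEx(b,cv2.MORPH_CLOSE,np.ones((9,3)))
k=max(cv2.findContours(b,0,2)[0],key=cv2.contourArea);r=cv2.minAreaRect(k);bx=cv2.boxPoints(r)
print(r);X=onz(c,bx,.031);print(X.round(4),X.mean(0))
f=m.copy();f[:,:int(300*s)]=0;f[int(215*s):]=0
f=cv2.morphologyEx(f,cv2.MORPH_CLOSE,np.ones((5,5)))
k=max(cv2.findContours(f,0,2)[0],key=cv2.contourArea)
ap=cv2.approxPolyDP(k,5,True).reshape(-1,2)
for p,q in zip(ap,onz(c,ap,.01)):print(p,q.round(4))
cv2.imwrite('pics/w1z.png',cv2.cvtColor(cv2.resize(im[20:270,370:560],(608,600*250//250),interpolation=cv2.INTER_CUBIC),4)[:600])
E
```

```text
((281.5, 211.0), (148.0, 33.0), 90.0)
[[ 0.5784 -0.0853  0.031 ]
 [ 0.5731 -0.1097  0.031 ]
 [ 0.4497 -0.0845  0.031 ]
 [ 0.4558 -0.0565  0.031 ]] [ 0.5142458  -0.08400828  0.031     ]
[474  40] [ 0.6139 -0.2553  0.01  ]
[452  50] [ 0.6103 -0.2383  0.01  ]
[451  66] [ 0.5991 -0.2366  0.01  ]
[443  67] [ 0.5996 -0.2305  0.01  ]
[438  54] [ 0.6097 -0.2275  0.01  ]
[387  78] [ 0.6006 -0.1869  0.01  ]
[445 248] [ 0.4463 -0.2206  0.01  ]
[523 214] [ 0.4642 -0.2909  0.01  ]
[500 140] [ 0.5338 -0.2724  0.01  ]
[514 126] [ 0.5428 -0.2841  0.01  ]
[504 125] [ 0.5453 -0.276   0.01  ]
[502 117] [ 0.552  -0.2746  0.01  ]
[536 111] [ 0.5511 -0.302   0.01  ]
[527 110] [ 0.5534 -0.2947  0.01  ]
[522  93] [ 0.5674 -0.2909  0.01  ]
[492  93] [ 0.5724 -0.2672  0.01  ]
[525  79] [ 0.5776 -0.2934  0.01  ]
[517  69] [ 0.5863 -0.2873  0.01  ]
[497  73] [ 0.5866 -0.2717  0.01  ]
[490  50] [ 0.6044 -0.267   0.01  ]
[478  52] [ 0.6048 -0.2578  0.01  ]
```

View pics/w1z.png

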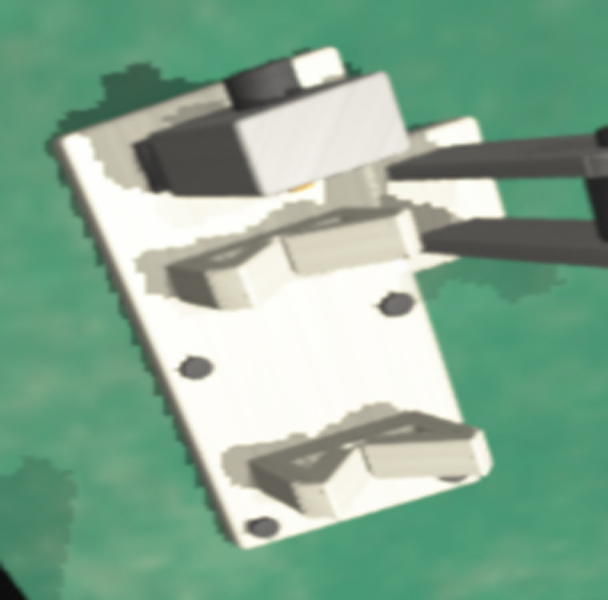

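Request:
{"api": "step_arm", "payload": {
  "steps": [0.8,-1,-1,30,0,0.8,0,0,30,0,0.8,0,0,30,0,0.8,0,0,20,0,0.8,0,0,10.5,0,0.8,0,0,0,0,0.2,0,0,0,0,0.2,0,0,0,0,0.2,0,0,0,0,0.2,0,0,0,0,0.2,0,0,0,0,0.2,0,0,0,0],
  "grip_force": 20
}}

```text
time_s: 3.72
tool_pos: [0.5169, -0.0849, 0.1944]
tool_rot: [-180.0, -0.0, -12.4]
force: [0.6, 2.5, 1.9]
grip_width: 0.0252
grasp_force: 20.0
```

Request:
{"api": "step_arm", "payload": {
  "steps": [0.2,0,0,-10,0,0.2,0,0,-24,-8.2,0.2,0,0,-24,-8.2,0.2,0,0,-24,-8.3,0.2,0,0,-24,0,0.2,-12,38.4,0,0,0.2,-12,38.4,0,0,0.2,-12,38.4,0,0,0.2,-11.5,38.2,0,0,0.2,0,0,0,0,0.2,0,0,0,0]
}}

```text
time_s: 5.1
tool_pos: [0.5028, -0.2453, 0.3003]
tool_rot: [-180.0, 0.0, 12.3]
force: [-0.5, 0.4, -2.1]
grip_width: 0.0257
grasp_force: 20.0
```

```bash
python3 - <<'E'
from h import *
c=cam('wrist','w2.png')
o=env.get_obs();print(o['time_s'],o['tool_pos'],o['tool_rot'],o['grip_width'],o['force'])
s=cam('scene','s2.png')
E
```

```text
5.15 [ 0.50308729 -0.2445399   0.30033034] [-1.79962303e+02  3.66304563e-03  1.23638243e+01] 0.025407109706772846 [ 0.53420852  0.69030318 -0.41705281]
```

View pics/w2.png

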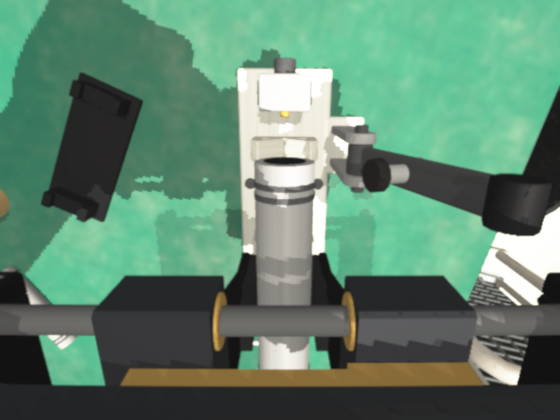

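The wrist view shows the plate's back corners at (238,69) and (331,70), the stop's top front edge at row 109 over columns 259–310, and the pin at (285,114). The barrel is in the fingers at column 285, and the strap handle is at (517,203).

```bash
python3 - <<'E'
from h import *
c=cam('wrist')
P=onz(c,[(238,69),(331,70),(243,252),(327,252)],.01);print(P.round(4))
S=onz(c,[(259,109),(310,109),(260,76),(308,76)],.06);print(S.round(4))
pin=onz(c,[(285,114)],.0424);print(pin)
B=onz(c,[(257,180),(314,180),(257,290),(311,290)],.136);print('barrel',B.round(4))
yaw=np.arctan2(*( (P[0]-P[2])+(P[1]-P[3]))[[1,0]]);print(np.degrees(yaw), np.degrees(np.arctan2(*(P[0]-P[2])[[1,0]])),np.degrees(np.arctan2(*(P[1]-P[3])[[1,0]])))
y=np.radians(12.3);R=np.array([[np.cos(y),-np.sin(y)],[np.sin(y),np.cos(y)]])
bm=(P[0]+P[1])[:2]/2; org=bm-R[:,0]*.098;print('origin',org)
for n,A in(('P',P),('S',S),('pin',pin),('B',B)):print(n,((A[:,:2]-org)@R).round(4))
o=env.get_obs();print('tool',(o['tool_pos'][:2]-org)@R)
E
```

```text
[[ 0.6005 -0.1878  0.01  ]
 [ 0.6145 -0.2544  0.01  ]
 [ 0.4579 -0.2177  0.01  ]
 [ 0.4734 -0.2881  0.01  ]]
[[ 0.5778 -0.2115  0.06  ]
 [ 0.5846 -0.2422  0.06  ]
 [ 0.5966 -0.2084  0.06  ]
 [ 0.6028 -0.2365  0.06  ]]
[[ 0.57783828 -0.22795934  0.0424    ]]
barrel [[ 0.5514 -0.2213  0.136 ]
 [ 0.5567 -0.2452  0.136 ]
 [ 0.4991 -0.2316  0.136 ]
 [ 0.5046 -0.2567  0.136 ]]
12.650248255739557 11.85058242119838 13.453790976736284
origin [ 0.51177854 -0.24195839]
P [[ 0.0983  0.034 ]
 [ 0.0977 -0.034 ]
 [-0.0475  0.0352]
 [-0.0473 -0.0369]]
S [[ 0.071   0.0156]
 [ 0.0711 -0.0157]
 [ 0.09    0.0147]
 [ 0.0901 -0.014 ]]
pin [[ 0.0675 -0.0004]]
B [[ 0.0431  0.0117]
 [ 0.0432 -0.0127]
 [-0.0102  0.0128]
 [-0.0101 -0.0128]]
tool [-0.0087919  -0.00038557]
```

Request:
{"api": "step_arm", "payload": {
  "steps": [0.2,0,0,25,0,0.2,0,0,25,0,0.2,0,0,20,0,0.2,0,0,10,0,0.2,0,0,6,0,0.2,0,0,4,0,0.2,0,0,2,0,0.2,0,0,0,0]
}}

```text
time_s: 6.25
tool_pos: [0.5031, -0.2457, 0.2086]
tool_rot: [180.0, -0.0, 12.3]
force: [0.7, 0.8, -1.0]
grip_width: 0.0255
grasp_force: 20.0
```

Request:
{"api": "step_arm", "payload": {
  "steps": [0.2,0,0,1.5,0,0.2,0,0,0,0]
}}

```text
time_s: 6.5
tool_pos: [0.503, -0.2456, 0.2068]
tool_rot: [180.0, -0.0, 12.3]
force: [-0.2, -0.2, -1.5]
grip_width: 0.0253
grasp_force: 20.0
```

Request:
{"api": "step_arm", "payload": {
  "steps": [0.2,0,0,1,0,0.2,0,0,0,0]
}}

```text
time_s: 6.75
tool_pos: [0.5031, -0.2455, 0.2064]
tool_rot: [180.0, -0.0, 12.3]
force: [-1.4, 1.1, 4.6]
grip_width: 0.0253
grasp_force: 20.0
```

Request:
{"api": "step_arm", "payload": {
  "steps": [0.35,0,0,0,0,0.45,0,0,0,0,0.45,0,0,0,0,0.45,0,0,0,0,0.45,0,0,-10,0,0.45,0,0,-25,0,0.45,0,0,-25,0,0.2,-30,0,0,0,0,-30,0,0,0,0,-22,0,0,0,0,0,0,0,0,0,0,0,0,0]
}}

```text
time_s: 8.25
tool_pos: [0.4237, -0.2628, 0.2662]
tool_rot: [180.0, -0.1, 12.3]
force: [0.2, -0.3, -0.5]
grip_width: 0.0019
grasp_force: 0.0
```

```bash
python3 - <<'E'
from h import *
c=cam('wrist','w3.png')
o=env.get_obs();print(o['time_s'],o['tool_pos'],o['tool_rot'],o['grip_width'],o['force'])
E
```

```text
8.3 [ 0.42388901 -0.2626398   0.26606901] [ 1.79977187e+02 -6.59381960e-02  1.23577155e+01] 0.0015324605903177984 [-0.1158912  -0.04810485  0.2197336 ]
```

View pics/w3.png

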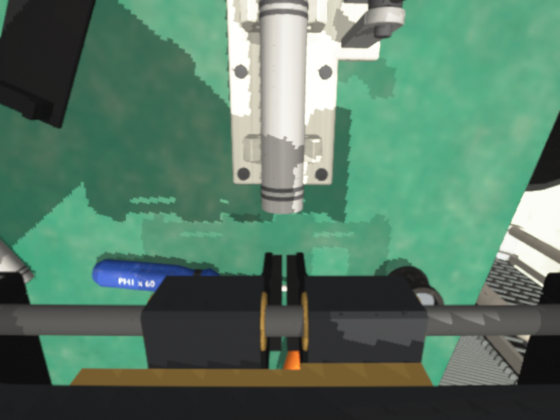

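The barrel lies in both Vs, with its front end at about (283,212), and the closed fingers stand behind it at column 285. I'll descend and push.

Request:
{"api": "step_arm", "payload": {
  "steps": [0,0,0,20,0,0,0,0,20,0,0,0,0,14,0,0,3,0,0,0,0,3,0,0,0,0,2,0,0,0,0,2,0,0,0]
}}

```text
time_s: 9.18
tool_pos: [0.433, -0.261, 0.2124]
tool_rot: [179.9, -0.0, 12.3]
force: [1.2, 0.2, 0.3]
grip_width: 0.0005
grasp_force: 0.0
```

Request:
{"api": "step_arm", "payload": {
  "steps": [0,2,0,0,0,0,2,0,0,0,0,2,0,0,0,0,2,0,0,0,0,2,0,0,0]
}}

```text
time_s: 9.8
tool_pos: [0.4426, -0.2589, 0.2118]
tool_rot: [180.0, -0.0, 12.3]
force: [-1.9, -1.3, 0.0]
grip_width: 0.0005
grasp_force: 0.7
```

Request:
{"api": "step_arm", "payload": {
  "steps": [0,2,0,0,0,0,2,0,0,0,0,1.5,0,0,0,0,1.5,0,0,0]
}}

```text
time_s: 10.3
tool_pos: [0.4493, -0.2574, 0.2118]
tool_rot: [180.0, 0.0, 12.3]
force: [-0.8, -1.5, 0.7]
grip_width: 0.0004
grasp_force: 1.0
```

```bash
python3 - <<'E'
from h import *
c=cam('wrist','w4.png')
cv2.imwrite('pics/w4c.png',cv2.resize(cv2.imread('pics/w4.png')[0:260,150:430],(560,520)))
o=env.get_obs();print(o['time_s'],o['tool_pos'],o['force'])
E
```

```text
10.35 [ 0.44944317 -0.25731936  0.21181262] [-1.62026458 -1.66015266  0.96894963]
```

View pics/w4c.png

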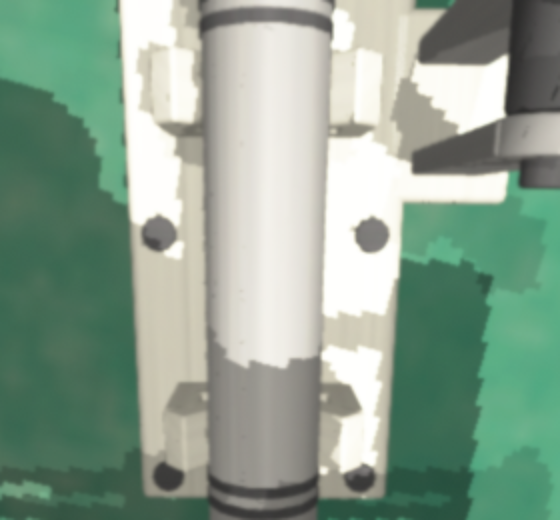

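The barrel is centred in both Vs and sliding with about 2 N, so I'll keep pushing gently.

Request:
{"api": "step_arm", "payload": {
  "steps": [0,1,0,0,0,0,1,0,0,0,0,1,0,0,0]
}}

```text
time_s: 10.72
tool_pos: [0.4522, -0.2567, 0.2118]
tool_rot: [180.0, 0.0, 12.3]
force: [-1.7, -1.9, 0.6]
grip_width: 0.0007
grasp_force: 1.1
```

Request:
{"api": "step_arm", "payload": {
  "steps": [0,1,0,0,0,0,0.5,0,0,0]
}}

```text
time_s: 10.98
tool_pos: [0.4529, -0.2567, 0.2117]
tool_rot: [-180.0, 0.1, 12.3]
force: [-5.5, -2.6, 3.0]
grip_width: 0.0003
grasp_force: 2.9
```

Request:
{"api": "step_arm", "payload": {
  "steps": [0,0.5,0,0,0,0,0.5,0,0,0]
}}

```text
time_s: 11.22
tool_pos: [0.4532, -0.2567, 0.2116]
tool_rot: [-180.0, 0.2, 12.2]
force: [-7.5, -2.2, 4.9]
grip_width: 0.0005
grasp_force: 4.1
```

Request:
{"api": "step_arm", "payload": {
  "steps": [0,0.5,0,0,0,0,0.5,0,0,0]
}}

```text
time_s: 11.48
tool_pos: [0.4536, -0.2567, 0.2116]
tool_rot: [-179.9, 0.3, 12.2]
force: [-11.0, -2.7, 7.3]
grip_width: -0.0001
grasp_force: 5.2
```

Request:
{"api": "step_arm", "payload": {
  "steps": [0,-3,0,0,0,0,-12,0,0,0,0,-15,0,-20,0,0,0,0,-50,0,0,0,0,-50,0,0,0,0,0,0]
}}

```text
time_s: 12.22
tool_pos: [0.4277, -0.2625, 0.3363]
tool_rot: [179.6, -0.4, 12.3]
force: [-0.2, -0.3, -0.9]
grip_width: 0.0006
grasp_force: 0.0
```

```bash
python3 - <<'E'
from h import *
o=env.get_obs();print(o['time_s'],o['tool_pos'],o['tool_rot'],o['qpos'].round(1))
cs=[cam('wrist','w5.png'),cam('top','t5.png'),cam('scene','s5.png')]
y=np.radians(12.3);R=np.array([[np.cos(y),-np.sin(y),0],[np.sin(y),np.cos(y),0],[0,0,1]]);org=np.array([.5118,-.242,0])
for n,c in zip('wts',cs):
  for a in(1.9,2.05,2.2): print(n,a,proj(c,org+R@np.array([.042,-.045+.1*np.cos(a),.075+.1*np.sin(a)])).round(1),end='')
  print(proj(c,org+R@np.array([-.05,0,.0424])).round(1))
A=cv2.imread('pics/w5.png');B=cv2.imread('pics/t5.png')[140:260,280:400];C=cv2.imread('pics/s5.png')[120:240,230:350]
cv2.imwrite('pics/m5.png',np.hstack([cv2.resize(x,(260,260) if i else (280,260),interpolation=cv2.INTER_CUBIC) for i,x in enumerate((A[0:260,200:480],B,C))]))
E
```

```text
12.225 [ 0.42773271 -0.26250703  0.33634455] [179.64437551  -0.4373145   12.32856635] [ 37.2   3.3  -9.  108.9   0.5  67.3 -49.6]
w 1.9 [[481.9 -17. ]]w 2.05 [[507.9 -11.3]]w 2.2 [[526.   -4.6]][[279.6 166.9]]
t 1.9 [[354.5 175.5]]t 2.05 [[360.2 175.8]]t 2.2 [[365.2 176.4]][[317. 232.]]
s 1.9 [[288.8 142.5]]s 2.05 [[290.5 143. ]]s 2.2 [[292.  144.4]][[314.2 210.4]]
```

View pics/m5.png

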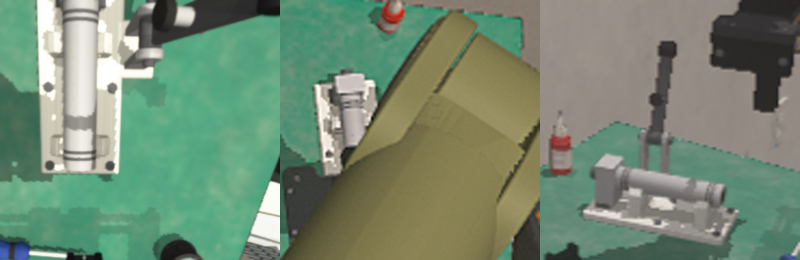

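```bash
python3 - <<'E'
from h import *
from scipy.spatial.transform import Rotation as Ro
o=env.get_obs();c=cam('wrist')
T0=o['tool_pos'];R0=Ro.from_euler('xyz',o['tool_rot'],degrees=True).as_matrix()
T1=np.array([.50309,-.24454,.30033]);R1=Ro.from_euler('xyz',[-179.962,.004,12.364],degrees=True).as_matrix()
Rc=np.array(c['R']);t=np.array(c['t']).ravel()
# tool X -> cam: Rc(R0 x+T0)+t
A=Rc@R0;b=Rc@T0+t
c2=dict(c);c2['R']=A@R1.T;c2['t']=b-c2['R']@T1
y=np.radians(12.3);R=np.array([[np.cos(y),-np.sin(y),0],[np.sin(y),np.cos(y),0],[0,0,1]]);org=np.array([.5118,-.242,0])
for a in(1.9,1.95,2,2.05,2.1,2.2):
  X=org+R@np.array([.042,-.045+.1*np.cos(a),.075+.1*np.sin(a)]);print(a,X.round(4),proj(c2,X).round(1))
print(proj(c2,[org+R@np.array([.098,.035,.01]),org+R@np.array([.098,-.035,.01])]))
E
```

```text
1.9 [ 0.5693 -0.3086  0.1696] [[512.5 204.8]]
1.95 [ 0.5703 -0.3132  0.1679] [[522.7 203.4]]
2 [ 0.5713 -0.3177  0.1659] [[531.9 201.8]]
2.05 [ 0.5722 -0.3221  0.1637] [[540.1 200.2]]
2.1 [ 0.5732 -0.3263  0.1613] [[547.2 198.4]]
2.2 [ 0.575  -0.3345  0.1558] [[558.4 194.6]]
[[236.31922518  69.01835537]
 [332.07275602  69.2124789 ]]
```

Request:
{"api": "step_arm", "payload": {
  "steps": [0.45,0,0,-8,-10,0.45,0,0,-8,-10,0.45,0,0,-8,-10,0.45,0,0,-8,-10,0.45,0,0,-8,-10,0.45,0,0,-8,-10,0.45,0,0,-8,-10,0.45,0,0,-8,-10,0.45,0,0,-8,-10,0.45,-25.7,42.9,0,0,0.45,-25.7,42.9,0,0,0.45,-25.7,42.9,0,0]
}}

```text
time_s: 13.92
tool_pos: [0.5697, -0.3105, 0.4017]
tool_rot: [-179.9, -0.1, 102.3]
force: [0.1, -0.8, 1.1]
grip_width: 0.0393
grasp_force: 0.0
```

Request:
{"api": "step_arm", "payload": {
  "steps": [0.45,0,0,0,0,0.45,0,0,0,0]
}}

```text
time_s: 14.18
tool_pos: [0.5681, -0.31, 0.4017]
tool_rot: [-179.8, -0.1, 102.3]
force: [0.2, -0.2, -0.0]
grip_width: 0.0391
grasp_force: 0.0
```

```bash
python3 - <<'E'
from h import *
o=env.get_obs();print(o['time_s'],o['tool_pos'],o['tool_rot'],o['qpos'].round(1))
c=cam('wrist','w6.png')
y=np.radians(12.3);R=np.array([[np.cos(y),-np.sin(y),0],[np.sin(y),np.cos(y),0],[0,0,1]]);org=np.array([.5118,-.242,0])
for a in(1.9,1.95,2,2.1): print(a,[proj(c,org+R@np.array([x,-.045+.1*np.cos(a),.075+.1*np.sin(a)])).round(1).tolist() for x in(.033,.042,.051)])
E
```

```text
14.175 [ 0.56805878 -0.30996009  0.40174326] [-1.79841794e+02 -1.42818134e-01  1.02310393e+02] [ 35.3  18.6 -11.5  83.5   3.7  78.5  35.9]
1.9 [[[274.7, 236.3]], [[288.3, 236.3]], [[301.9, 236.3]]]
1.95 [[[274.8, 241.8]], [[288.2, 241.8]], [[301.6, 241.9]]]
2 [[[275.0, 247.0]], [[288.2, 247.0]], [[301.4, 247.0]]]
2.1 [[[275.2, 256.0]], [[288.1, 256.0]], [[300.9, 256.0]]]
```

View pics/w6.png

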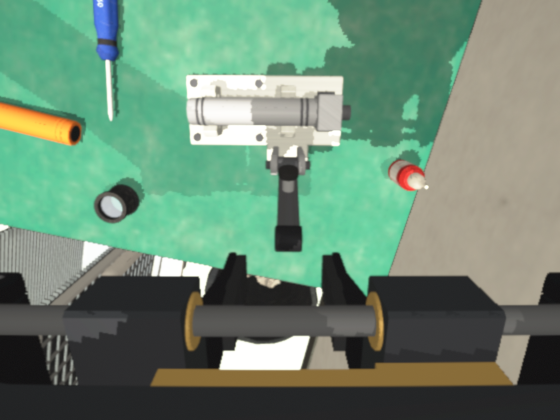

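The handle is at (288,238), which matches a strap angle of about 1.915 rad. The barrel's end meets the stop block. I'll descend and pinch.

Request:
{"api": "step_arm", "payload": {
  "steps": [0.45,0,1.5,20,0,0.45,0,0,20,0,0.45,0,0,18,0,0.45,0,0,10.5,0,0.45,0,0,0,0,0.1,0,0,0,0,0.1,0,0,0,0,0.1,0,0,0,0,0.1,0,0,0,0],
  "grip_force": 20
}}

```text
time_s: 15.35
tool_pos: [0.5701, -0.3099, 0.3359]
tool_rot: [179.9, 0.0, 102.3]
force: [0.4, -0.0, 1.8]
grip_width: 0.0179
grasp_force: 20.0
```

Request:
{"api": "step_arm", "payload": {
  "steps": [0.1,14.4,0,-4,0,0.1,14.9,0,-1.8,0,0.1,15,0,0.5,0,0.1,14.7,0,2.7,0,0.1,14.2,0,4.9,0]
}}

```text
time_s: 15.98
tool_pos: [0.5549, -0.2402, 0.3354]
tool_rot: [179.8, 0.4, 102.2]
force: [2.3, -4.0, 3.8]
grip_width: 0.0177
grasp_force: 20.0
```

Request:
{"api": "step_arm", "payload": {
  "steps": [0.1,13.3,0,6.9,0,0.1,12.1,0,8.8,0,0.1,10.7,0,10.5,0,0.1,9,0,12,0,0.1,7.1,0,13.2,0]
}}

```text
time_s: 16.6
tool_pos: [0.5439, -0.1865, 0.2833]
tool_rot: [179.8, 0.1, 102.3]
force: [-0.2, -0.2, 5.8]
grip_width: 0.0177
grasp_force: 20.0
```

Request:
{"api": "step_arm", "payload": {
  "steps": [0.1,0,0,0,0,0.1,0,0,0,0]
}}

```text
time_s: 16.85
tool_pos: [0.5439, -0.1861, 0.2815]
tool_rot: [179.9, -0.1, 102.4]
force: [4.7, 3.6, -2.8]
grip_width: 0.0176
grasp_force: 20.0
```

Request:
{"api": "step_arm", "payload": {
  "steps": [0.1,2.2,0,5,0,0.1,1.8,0,5,0,0.1,1.4,0,5,0,0.1,1.1,0,5,0]
}}

```text
time_s: 17.35
tool_pos: [0.5426, -0.1801, 0.2631]
tool_rot: [179.9, -0.0, 102.3]
force: [0.9, 4.2, 6.5]
grip_width: 0.0175
grasp_force: 20.0
```

Request:
{"api": "step_arm", "payload": {
  "steps": [0.1,0.2,0,1,0]
}}

```text
time_s: 17.48
tool_pos: [0.5426, -0.1799, 0.2618]
tool_rot: [179.9, -0.0, 102.3]
force: [-0.0, 4.6, 6.6]
grip_width: 0.0174
grasp_force: 20.0
```

Request:
{"api": "step_arm", "payload": {
  "steps": [0.1,0.2,0,1,0]
}}

```text
time_s: 17.6
tool_pos: [0.5426, -0.1797, 0.2611]
tool_rot: [179.9, -0.0, 102.3]
force: [0.0, 4.6, 6.9]
grip_width: 0.0178
grasp_force: 20.0
```

Request:
{"api": "step_arm", "payload": {
  "steps": [0.1,0.2,0,1,0]
}}

```text
time_s: 17.73
tool_pos: [0.5425, -0.1795, 0.2601]
tool_rot: [179.9, -0.0, 102.3]
force: [1.8, 3.5, 6.4]
grip_width: 0.0177
grasp_force: 20.0
```

Request:
{"api": "step_arm", "payload": {
  "steps": [0.1,0.2,0,1,0]
}}

```text
time_s: 17.85
tool_pos: [0.5425, -0.1793, 0.2591]
tool_rot: [179.9, -0.0, 102.3]
force: [1.5, 4.0, 5.7]
grip_width: 0.0176
grasp_force: 20.0
```

Request:
{"api": "step_arm", "payload": {
  "steps": [0.1,0.2,0,1,0]
}}

```text
time_s: 17.98
tool_pos: [0.5424, -0.1791, 0.2581]
tool_rot: [179.9, -0.0, 102.3]
force: [1.5, 4.6, 5.1]
grip_width: 0.0175
grasp_force: 20.0
```

Request:
{"api": "step_arm", "payload": {
  "steps": [0.1,0.2,0,1,0]
}}

```text
time_s: 18.1
tool_pos: [0.5424, -0.179, 0.2571]
tool_rot: [179.9, -0.0, 102.3]
force: [1.7, 4.2, 5.4]
grip_width: 0.0176
grasp_force: 20.0
```

Request:
{"api": "step_arm", "payload": {
  "steps": [0.1,0.1,0,1,0]
}}

```text
time_s: 18.23
tool_pos: [0.5424, -0.1788, 0.2561]
tool_rot: [179.9, -0.0, 102.3]
force: [1.1, 4.1, 6.1]
grip_width: 0.0176
grasp_force: 20.0
```

Request:
{"api": "step_arm", "payload": {
  "steps": [0.1,0.1,0,1,0]
}}

```text
time_s: 18.35
tool_pos: [0.5423, -0.1787, 0.255]
tool_rot: [179.9, -0.0, 102.3]
force: [1.3, 4.4, 6.5]
grip_width: 0.0178
grasp_force: 20.0
```

Request:
{"api": "step_arm", "payload": {
  "steps": [0.1,0.1,0,1,0]
}}

```text
time_s: 18.48
tool_pos: [0.5423, -0.1786, 0.254]
tool_rot: [179.9, -0.0, 102.3]
force: [0.3, 4.1, 5.8]
grip_width: 0.0173
grasp_force: 20.0
```

Request:
{"api": "step_arm", "payload": {
  "steps": [0.1,0.1,0,1,0]
}}

```text
time_s: 18.6
tool_pos: [0.5423, -0.1785, 0.253]
tool_rot: [179.9, -0.0, 102.3]
force: [0.1, 4.7, 5.6]
grip_width: 0.0176
grasp_force: 20.0
```

Request:
{"api": "step_arm", "payload": {
  "steps": [0.1,0.1,0,1,0]
}}

```text
time_s: 18.73
tool_pos: [0.5423, -0.1784, 0.252]
tool_rot: [179.9, -0.0, 102.3]
force: [0.7, 3.5, 6.0]
grip_width: 0.0178
grasp_force: 20.0
```

Request:
{"api": "step_arm", "payload": {
  "steps": [0.1,0.1,0,1,0]
}}

```text
time_s: 18.85
tool_pos: [0.5422, -0.1782, 0.2509]
tool_rot: [179.9, -0.0, 102.3]
force: [1.6, 3.7, 6.0]
grip_width: 0.0178
grasp_force: 20.0
```

Request:
{"api": "step_arm", "payload": {
  "steps": [0.1,0.1,0,1,0]
}}

```text
time_s: 18.98
tool_pos: [0.5422, -0.1782, 0.25]
tool_rot: [179.9, -0.0, 102.3]
force: [0.7, 4.6, 5.5]
grip_width: 0.0174
grasp_force: 20.0
```

Request:
{"api": "step_arm", "payload": {
  "steps": [0.1,0.1,0,1,0]
}}

```text
time_s: 19.1
tool_pos: [0.5422, -0.1781, 0.2489]
tool_rot: [179.9, -0.0, 102.3]
force: [0.4, 4.1, 5.4]
grip_width: 0.0175
grasp_force: 20.0
```

Request:
{"api": "step_arm", "payload": {
  "steps": [0.1,0.1,0,1,0]
}}

```text
time_s: 19.23
tool_pos: [0.5422, -0.178, 0.248]
tool_rot: [179.9, -0.0, 102.3]
force: [1.6, 5.2, 6.1]
grip_width: 0.0175
grasp_force: 20.0
```

Request:
{"api": "step_arm", "payload": {
  "steps": [0.1,0,0,1,0]
}}

```text
time_s: 19.35
tool_pos: [0.5422, -0.178, 0.2469]
tool_rot: [179.9, -0.0, 102.3]
force: [0.5, 4.1, 5.2]
grip_width: 0.0175
grasp_force: 20.0
```

Request:
{"api": "step_arm", "payload": {
  "steps": [0.1,0,0,1,0]
}}

```text
time_s: 19.48
tool_pos: [0.5422, -0.1779, 0.2459]
tool_rot: [179.9, -0.0, 102.3]
force: [1.6, 4.4, 6.2]
grip_width: 0.0176
grasp_force: 20.0
```

Request:
{"api": "step_arm", "payload": {
  "steps": [0.1,0,0,1,0]
}}

```text
time_s: 19.6
tool_pos: [0.5422, -0.1779, 0.2449]
tool_rot: [179.9, -0.0, 102.3]
force: [1.1, 5.1, 5.3]
grip_width: 0.0174
grasp_force: 20.0
```

Request:
{"api": "step_arm", "payload": {
  "steps": [0.1,0,0,1,0]
}}

```text
time_s: 19.73
tool_pos: [0.5422, -0.1778, 0.2438]
tool_rot: [179.9, -0.0, 102.3]
force: [1.4, 5.0, 4.2]
grip_width: 0.0175
grasp_force: 20.0
```

Request:
{"api": "step_arm", "payload": {
  "steps": [0.1,0,0,1,0]
}}

```text
time_s: 19.85
tool_pos: [0.5422, -0.1778, 0.2429]
tool_rot: [179.9, -0.0, 102.3]
force: [-0.1, 4.9, 5.3]
grip_width: 0.0177
grasp_force: 20.0
```

Request:
{"api": "step_arm", "payload": {
  "steps": [0.1,0,0,1,0]
}}

```text
time_s: 19.98
tool_pos: [0.5422, -0.1778, 0.2418]
tool_rot: [179.9, -0.0, 102.3]
force: [0.4, 4.4, 5.4]
grip_width: 0.0174
grasp_force: 20.0
```

Request:
{"api": "step_arm", "payload": {
  "steps": [0.1,0,0,1,0]
}}

```text
time_s: 20.1
tool_pos: [0.5421, -0.1778, 0.2408]
tool_rot: [179.9, -0.1, 102.3]
force: [1.1, 4.5, 5.8]
grip_width: 0.0173
grasp_force: 20.0
```

Request:
{"api": "step_arm", "payload": {
  "steps": [0.1,0,0,1,0]
}}

```text
time_s: 20.23
tool_pos: [0.5422, -0.1778, 0.2398]
tool_rot: [179.9, -0.1, 102.3]
force: [1.4, 4.5, 5.1]
grip_width: 0.0177
grasp_force: 20.0
```

Request:
{"api": "step_arm", "payload": {
  "steps": [0.1,0,0,1,0]
}}

```text
time_s: 20.35
tool_pos: [0.5422, -0.1778, 0.2388]
tool_rot: [179.9, -0.0, 102.3]
force: [0.7, 4.5, 4.6]
grip_width: 0.0176
grasp_force: 20.0
```

Request:
{"api": "step_arm", "payload": {
  "steps": [0.1,0,0,1,0]
}}

```text
time_s: 20.48
tool_pos: [0.5422, -0.1778, 0.2378]
tool_rot: [179.9, -0.0, 102.3]
force: [-0.0, 4.3, 5.7]
grip_width: 0.018
grasp_force: 20.0
```

Request:
{"api": "step_arm", "payload": {
  "steps": [0.1,0,0,1,0]
}}

```text
time_s: 20.6
tool_pos: [0.5422, -0.1778, 0.2369]
tool_rot: [179.9, -0.0, 102.3]
force: [1.4, 5.4, 6.0]
grip_width: 0.0178
grasp_force: 20.0
```

Request:
{"api": "step_arm", "payload": {
  "steps": [0.1,0,0,1,0]
}}

```text
time_s: 20.72
tool_pos: [0.5422, -0.1779, 0.2359]
tool_rot: [179.9, -0.0, 102.3]
force: [1.0, 4.6, 5.5]
grip_width: 0.0176
grasp_force: 20.0
```

Request:
{"api": "step_arm", "payload": {
  "steps": [0.1,0,0,1,0]
}}

```text
time_s: 20.85
tool_pos: [0.5422, -0.1779, 0.235]
tool_rot: [179.9, -0.0, 102.3]
force: [0.4, 4.7, 5.8]
grip_width: 0.0177
grasp_force: 20.0
```

Request:
{"api": "step_arm", "payload": {
  "steps": [0.1,0,0,1,0]
}}

```text
time_s: 20.98
tool_pos: [0.5422, -0.178, 0.234]
tool_rot: [179.9, -0.0, 102.3]
force: [0.6, 3.6, 6.3]
grip_width: 0.0175
grasp_force: 20.0
```

Request:
{"api": "step_arm", "payload": {
  "steps": [0.1,-0.1,0,1,0]
}}

```text
time_s: 21.1
tool_pos: [0.5422, -0.178, 0.233]
tool_rot: [179.9, -0.0, 102.3]
force: [0.9, 4.6, 6.3]
grip_width: 0.0179
grasp_force: 20.0
```

Request:
{"api": "step_arm", "payload": {
  "steps": [0.1,-0.1,0,1,0]
}}

```text
time_s: 21.22
tool_pos: [0.5422, -0.1781, 0.232]
tool_rot: [179.9, -0.0, 102.3]
force: [0.8, 4.0, 6.5]
grip_width: 0.0177
grasp_force: 20.0
```

Request:
{"api": "step_arm", "payload": {
  "steps": [0.1,-0.1,0,1,0]
}}

```text
time_s: 21.35
tool_pos: [0.5423, -0.1782, 0.2311]
tool_rot: [179.9, -0.0, 102.3]
force: [0.5, 4.2, 6.4]
grip_width: 0.0176
grasp_force: 20.0
```

Request:
{"api": "step_arm", "payload": {
  "steps": [0.1,-0.1,0,1,0]
}}

```text
time_s: 21.48
tool_pos: [0.5423, -0.1783, 0.2301]
tool_rot: [179.9, -0.0, 102.3]
force: [1.0, 5.0, 6.9]
grip_width: 0.0177
grasp_force: 20.0
```

```bash
python3 - <<'E'
from h import *
o=env.get_obs();print(o['time_s'],o['tool_pos'],o['force'])
s=cam('scene','s7.png');w=cam('wrist','w7.png')
a=cv2.imread('pics/s7.png')[150:250,230:350];b=cv2.imread('pics/w7.png')
cv2.imwrite('pics/m7.png',np.hstack([cv2.resize(a,(480,400),interpolation=cv2.INTER_CUBIC),cv2.resize(b[:300,130:370],(320,400))]))
E
```

```text
21.475 [ 0.54229897 -0.1782998   0.23008969] [1.03582404 4.9913958  6.94807398]
```

View pics/m7.png

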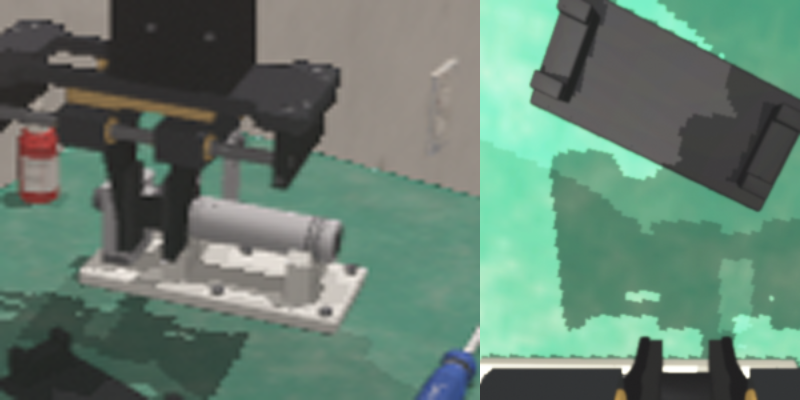

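The view shows the strap handle held by the fingers over the barrel, which is still lying in its Vs. The force has been rising since about z = 0.238, so I'll fit the touch point.

```bash
python3 - <<'E'
import numpy as np
from scipy.optimize import curve_fit
z=np.r_[261.8,261.1,260.1,259.1,258.1,257.1,256.1,255,254,253,252,250.9,250,248.9,248,246.9,245.9,244.9,243.8,242.9,241.8,240.8,239.8,238.8,237.8,236.9,235.9,235,234,233,232,231.1,230.1]
F=np.r_[6.6,6.9,6.4,5.7,5.1,5.4,6.1,6.5,5.8,5.6,6,6,5.5,5.4,6.1,5.2,6.2,5.3,4.2,5.3,5.4,5.8,5.1,4.6,5.7,6,5.5,5.8,6.3,6.3,6.5,6.4,6.9]
f=lambda z,b,k,z0:b+k*(z-240)+.2*np.maximum(0,z0-z)
for m in (z<300,z<257):
  p,c=curve_fit(f,z[m],F[m],[5.5,.03,238]);print(p,np.sqrt(np.diag(c)),'clamp now',.45*(p[2]-230.1))
f2=lambda z,b,z0:b+.044*(z-240)+.2*np.maximum(0,z0-z)
p,c=curve_fit(f2,z,F,[5.5,238]);print(p,np.sqrt(np.diag(c)),.45*(p[1]-230.1))
E
```

```text
[5.07208281e+00 5.64290413e-02 2.40903049e+02] [0.21020668 0.01536326 1.52517856] clamp now 4.861372075500262
[5.02719014e+00 6.85469647e-02 2.41404205e+02] [0.21338446 0.02051966 1.60891781] clamp now 5.086892253432363
[  5.23965217 239.48053913] [0.09463914 0.8596027 ] 4.221242609059394
```

Request:
{"api": "step_arm", "payload": {
  "steps": [0.1,-0.1,0,1,0]
}}

```text
time_s: 21.7
tool_pos: [0.5423, -0.1784, 0.2291]
tool_rot: [179.9, -0.0, 102.3]
force: [1.3, 4.8, 7.4]
grip_width: 0.0181
grasp_force: 20.0
```

Request:
{"api": "step_arm", "payload": {
  "steps": [0.1,0,0,0,0,0.1,0,0,0,0,0.3,0,0,0,0,0.45,0,0,0,0,0.45,0,0,0,0]
}}

```text
time_s: 22.32
tool_pos: [0.541, -0.1801, 0.2272]
tool_rot: [-179.9, 0.0, 102.2]
force: [0.2, -0.1, 0.3]
grip_width: 0.0356
grasp_force: 0.0
```

Request:
{"api": "step_arm", "payload": {
  "steps": [0.45,0,0,-5,0,0.45,0,0,-15,0,0.45,0,0,-30,0,0.45,30,0,-40,0,0.45,40,0,-40,0,0.45,40,0,-20,0,0.45,0,0,0,0]
}}

```text
time_s: 23.2
tool_pos: [0.5184, -0.0681, 0.3813]
tool_rot: [179.7, 0.1, 102.6]
force: [1.1, -0.4, 0.2]
grip_width: 0.0391
grasp_force: 0.0
```

```bash
python3 - <<'E'
from h import *
o=env.get_obs();print(o['time_s'],o['tool_pos'],o['force'])
s=cam('scene','s8.png');w=cam('wrist','w8.png')
y=np.radians(12.3);R=np.array([[np.cos(y),-np.sin(y),0],[np.sin(y),np.cos(y),0],[0,0,1]]);org=np.array([.5118,-.242,0])
for h in(.06,.065,.07,.075):print(h,proj(s,org+R@np.array([.042,.055,h])))
a=cv2.imread('pics/s8.png')[165:245,240:340]
cv2.imwrite('pics/m8.png',cv2.resize(a,(750,600),interpolation=cv2.INTER_CUBIC))
E
```

```text
23.2 [ 0.51835636 -0.06805698  0.38126859] [ 1.09122452 -0.37799619  0.18699999]
0.06 [[268.80429983 207.12132354]]
0.065 [[268.82842921 205.15742601]]
0.07 [[268.85265586 203.18409747]]
0.075 [[268.87698045 201.20126129]]
```

View pics/m8.png

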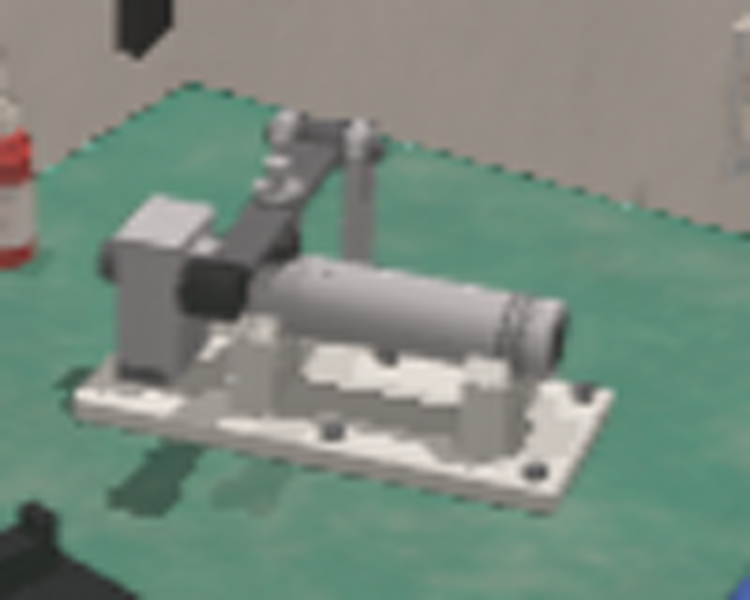

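```bash
python3 - <<'E'
from h import *
a=cv2.imread('pics/s5.png',0).astype(int)[195:225,300:325];b=cv2.imread('pics/s8.png',0).astype(int)[195:225,300:325]
print(np.abs(a-b).max(),np.abs(a-b).mean())
o=env.get_obs();print(o['joint_velocities'].round(2),o['grasp_force'])
if np.abs(a-b).mean()<3: print(env.sign_off())
E
```

```text
81 12.561333333333334
[ 0.88  1.57  1.54  0.79  0.28 -0.17  0.03] 0.0
```

```bash
python3 - <<'E'
import cv2,numpy as np
a=cv2.imread('pics/s5.png')[185:245,270:340];b=cv2.imread('pics/s8.png')[185:245,270:340]
cv2.imwrite('pics/m9.png',np.hstack([cv2.resize(x,(400,343),interpolation=cv2.INTER_CUBIC) for x in(a,b)]))
E
```

```text
(no output)
```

View pics/m9.png

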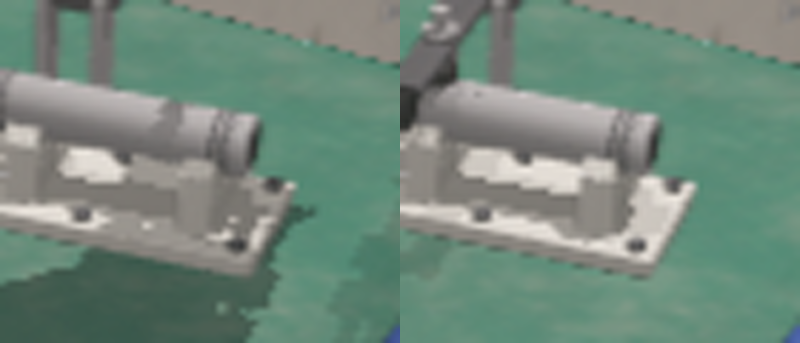

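The barrel's front end is at (260,140) in the left crop and (660,140) − 400 in the right, so it hasn't moved. The pixel differences are only shadow. I'm handing the job in.

```bash
python3 -c "
from cell import env
print(env.sign_off())"
```

```text
the job is handed in; nothing more can be done
None
```

I handed the job in at about 23 s of the 72 s. The barrel is in both Vs and was pushed with about 11 N until it met the stop. The strap is closed at an estimated 5 N, worked out from the handle force rather than measured. Sign-off gave no verdict.

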